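# Turn the hot trivet over onto the board with the slotted turner

## Robot

A 7-joint arm with a two-finger parallel gripper is mounted at the origin on the work surface. World frame = base frame: x ahead of the robot, y to its left, z up, the work surface at z = 0. Lengths are in m, angles in rad, forces in N, time in s.
With the tool pointing down it reaches from about 0.35 to 0.9 m from the base axis. Payload 8.1 kg.
Tool frame: the origin (TCP) lies between the finger pads; the fingertips stand ahead of it and the grasp point (between the pads) is the TCP (arm.nose_length is the z of the fingertips in the tool frame, in m); z points along the fingers, y is the line along which they close (so a half turn about z gives the same grasp; the last joint's range is limited). The gripper opens to 92 mm and grips with 3 to 60 N. Pads are 19 mm wide; open, the fingers measure 130 mm over their backs; the gripper's body (75 mm by 190 mm) begins 47 mm behind the grasp point.
Start: joints at [-0.103, 0.434, 0.025, 1.573, -0.012, 1.134, -0.075], TCP at [0.625, -0, 0.246] pointing down, gripper open.
Joint ranges: [-2.62, 2.62], [-0.44, 2.09], [-1.27, 1.32], [0.08, 2.57], [-1.32, 4.46], [0.12, 2], [-2.74, 2.74]. Speed limits (rad/s): [2.22, 2.22, 3.01, 3.01, 3.14, 3.14, 3.14].

## Interface

Orientations are given as a rotation vector (axis times angle).
In Python, from cell import sensors, optics, arm gives the robot as it stands.
- The arm moves only by the tool arm_command, never from a script. Its argument "deltas" is one flat list of numbers, 7 for each row, row after row: the turn, a rotation vector about the world's x, y, z as a fraction of full scale, then the shift along the world's x, y, z as a fraction of full scale, then the finger opening in mm, from 0 to 91.8. In form: [wx, wy, wz, dx, dy, dz, fingers, wx, wy, wz, dx, dy, dz, fingers, ...]. A call has 1 to 20 rows; each row is the pose to reach, as a shift and turn from the pose commanded when the call began; what a row does not reach only later rows make up. Full scale, the value 1, is 1 m for a shift and 90 degrees for a turn. A row lasts 1/10 s, in which the tool goes at most 50 mm and 8.59 degrees, less where a joint would pass 70% of its speed; a pose out of reach is approached as far as the arm can. A call with a number of a shift or a turn outside -1 to 1 is refused whole. A call with a gripper value outside its range is refused whole. The fingers move at their own pace and stop on an object; "force" is the grip in N (left out, the last holds). Time passes only in rows, so rows that repeat a pose let the fingers close. It gives the time, the measured TCP pose, the force, the opening and the grip force at its end, in the units of the state.
- sensors.observe(): the state, without advancing time (a new reading comes with each control period).
- optics.get_image(name): name is "scene" or "side" or "wrist"; returns the picture (480x640x3 uint8, blue, green, red); there is no depth.
- optics.calibration(name): a dict with "camera_matrix" (3x3 intrinsics, pixels), "rvec" (rotation vector, rad) and "tvec" (3), from world to camera coordinates, as OpenCV has them. Camera axes: x right, y down, z forward; pixel columns grow to the right and rows downward; lengths in m; the calibration is good to about 2 mm. A picture is of the moment at which its call begins: read the wrist's pose just before it. calibration takes no time and is no camera call; for the wrist camera it gives the pose at the moment of the call.
- arm.sign_off(): hands the job in; it is judged then, once.
The state is a dict: "clock": time; "joints": joint angles; "dq": joint speeds; "joint_efforts": joint torques, N m; "position": TCP position; "ee_rot": TCP orientation; "force": force on the tool from outside, world axes, zero at the start; "ft_torque": the same for the moment, N m; "width": opening from 0.0 (shut) to 1.0 (fully open); "gripper_force": force on a finger pad.
Only numpy, scipy, OpenCV 4.12 (cv2) and the standard library are available. Lean on these libraries where they do the work, as an engineer would, in place of code of your own. Each camera call takes 0.05 s, during which the arm holds its last target. There are 200 camera calls.

## Task

The steel trivet by the chopping board lies upside down, legs in the air, and is still hot, so do not touch it with the gripper. Take the slotted turner out of its spring clip, slide its blade under one edge of the trivet, and tip the trivet over onto the board so that it stands on its four legs there. Then snap the turner back into its clip beside the skimmer, let go, and leave the skimmer and everything else where it is.

Things in the scene. Friction and masses are not known exactly. Their poses are not given: they have to be found in the camera images.
- trivet: Loose square steel trivet, 110 x 110 mm, 0.28 kg. Origin: centre of the side it lies on at the start; z up at the start, must point down at the end. Plate: z 7 to 11 mm. On its +z side four legs, 10 mm thick, z 11 to 29 mm, at x, y = +-35 mm; on its -z side four bumps, 8 mm thick, 7 mm high, at x, y = +-46 mm, on which it lies at first. Its +y edge starts 2 to 9 mm from the board, parallel within 0.03 rad.
- trivet_edge (a point): Middle of the trivet's edge that is away from the board at the start (its -y edge), at the underside of the plate, 7 mm above the ledge. Axes as the trivet's. Between the bumps the gap under this edge is 7 mm high and 84 mm wide.
- board: Wooden chopping board lying on the ledge, does not move: 240 mm along its x, 180 mm along its y, 10 mm thick. Origin: centre of its underside. The trivet lies beside its -y edge, which is a straight step 10 mm high that the trivet's far edge can bear against while it is tipped.
- turner: Loose slotted turner, 0.12 kg, oblong blade (the skimmer's head is round). x points from handle to blade, z up; origin on the ledge 50 mm below the waist. Blade x 115 to 195 mm, 56 mm wide, 2 mm thick, underside z = 0; a neck rises to the level handle, axis z = 50 mm: flat-sided bar x 20 to 90 mm, 14 wide, 20 tall; round waist x -20 to 20 mm, 10 thick; knob to x -50 mm.
- turner_grip (a point): Centre of the flat-sided handle bar, the place to grip: 45 mm forward of the waist, 150 mm behind the blade's front edge, 50 mm above the blade's underside. Axes as the turner's.
- turner_tip (a point): Middle of the blade's front edge, at its underside. Axes as the turner's.
- turner_waist (a point): Centre of the handle's round waist, 50 mm above the blade's underside. Axes as the turner's.
- rail: Fixed wooden rail with two spring clips on posts. Origin: centre of its underside on the ledge; x is the direction in which the clipped utensils point, y runs along the rail (150 mm long, 30 mm wide). The clips are at y = +45 mm and -45 mm; which one holds the turner and which the skimmer varies.
- clip_a (a point): Seat of the clip at the rail's y = +45 mm, 50 mm above the ledge: where a clipped waist's centre lies. Axes as the rail's. 18 mm long along x; two sprung jaws (1000 N/m each) part sideways, with a 5 mm throat 7.5 mm above the seat, flaring to 16 mm at 69 mm above the ledge. Pull utensils straight up out, snap them in straight down (3 to 12 N); clipped, the blade lies on the ledge.
- clip_b (a point): Seat of the other, equal clip, at the rail's y = -45 mm.
- skimmer: Loose skimmer of the same make as the turner, same handle, but with a round flat head 80 mm across; stays in its clip. Origin and axes as the turner's.
- cooker: Closed stainless pressure cooker, 220 mm across, 200 mm tall, long handle along its x to 240 mm from its centre. Origin: centre of its underside. Leave alone.
- crock: Grey plastic utensil crock, 110 mm across, 150 mm tall, wooden spoons to 290 mm. Origin: centre of its underside. Leave alone.
- bowl: White ceramic bowl, 150 mm across, 62 mm tall. Origin: centre of its underside. Leave alone.
Things that resemble listed ones, but are neither listed nor needed, are in the scene too. What is shaped like the rail but green is not meant.

How it is judged:
By the outcome, as a careful person would: the job done as asked, in the order asked, and still so for the second after the job is handed in, with the robot touching nothing.
It also fails if it takes over 58 s, if anything falls off the work surface, if the arm or the gripper's body presses on something with over 40 N, if the wrist force passes 120 N, or if a joint passes its speed limit or range.

## Working session

There is one attempt and no reset: what is moved stays moved. The work goes in short steps, Python scripts to look and compute and a tool call to move; the robot and the scene stay as the last step left them, time stands still between calls to the robot, and variables do not carry over. Pictures are saved under pics/ and viewed, at most 10 in all, crops included, and the job is handed in when it is done.

Besides the shell and the picture viewer there is one more tool, called after "Call:" as a command line: name --argument value ..., lists and objects as JSON in quotes. arm_command: Moves the arm, as the interface text tells. Its arguments: {"type":"object","properties":{"deltas":{"type":"array","items":{"type":"number"}},"force":{"type":"number"}},"required":["deltas"]}

```bash
mkdir -p pics; ls; python3 - <<'E'
from cell import sensors, optics, arm
import cv2
print(sensors.observe(), arm.nose_length)
for n in ("scene","side"):
    cv2.imwrite(f"pics/{n}0.png",optics.get_image(n)); print(n,optics.calibration(n))
E
```

```text
pics
{'clock': 0.0, 'joints': array([-0.10258247,  0.43523031,  0.02496802,  1.57406425, -0.01156871,
        1.13401337, -0.07514686]), 'dq': array([5.28267144e-04, 4.59415672e-05, 6.89199857e-04, 4.96745628e-04,
       7.71052521e-04, 1.68951884e-03, 1.20962983e-04]), 'joint_efforts': array([ 3.89017032e-04, -6.67853522e+01,  9.84863900e-01, -3.14464223e+01,
       -6.05165795e-02,  4.27553023e-02,  1.12382318e-04]), 'position': array([ 6.24529488e-01, -7.17248453e-05,  2.44953061e-01]), 'ee_rot': array([-2.22087348e+00, -2.22061562e+00,  1.92177354e-03]), 'force': array([-0.10557123, -0.42825043,  0.01213586]), 'ft_torque': array([ 0.01093128, -0.06775867,  0.00797821]), 'gripper_force': 0.0, 'width': 1.0024657159284183} 0.019
scene {'camera_matrix': array([[580.27922205,   0.        , 324.35640044],
       [  0.        , 580.27922205, 231.97226006],
       [  0.        ,   0.        ,   1.        ]]), 'rvec': array([ 1.07288564,  2.53462471, -0.86310309]), 'tvec': array([ 0.33918734, -0.24334268,  1.72511005])}
side {'camera_matrix': array([[599.84909198,   0.        , 325.73797441],
       [  0.        , 599.84909198, 239.46567858],
       [  0.        ,   0.        ,   1.        ]]), 'rvec': array([ 2.3385536 , -0.66985029,  0.25286119]), 'tvec': array([-0.43233423,  0.24903119,  1.7323213 ])}
```

View pics/scene0.png

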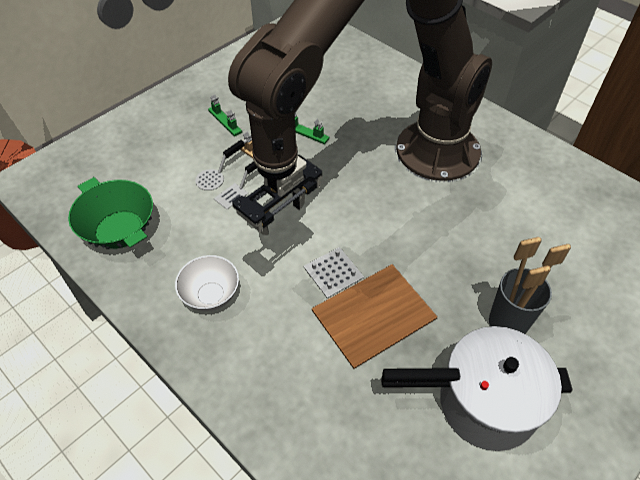

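View pics/side0.png

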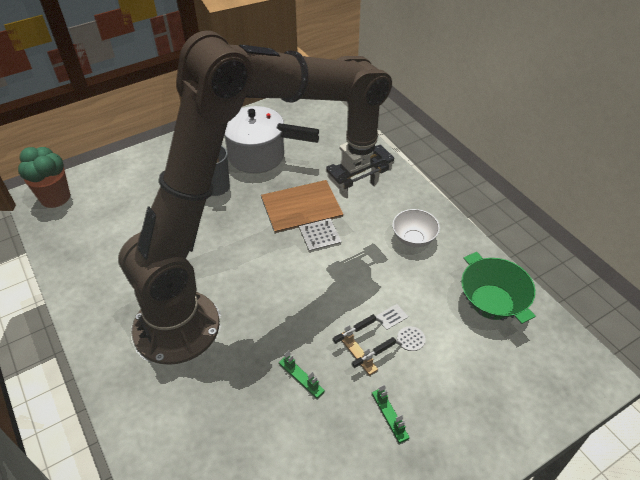

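The side view shows the wooden rail at about (355,353), with the oblong slotted turner's blade at (391,317) and the round skimmer's head at (411,338). Two green rails, at (301,375) and (391,415), are decoys. The trivet is at (320,234) and the board at (302,205). The oblong, slotted one on the wooden rail fits the turner; I'll confirm that in an enlarged crop.

```bash
cat > h.py <<'E'
import numpy as np, cv2
from cell import sensors, optics, arm
def ray(n,uv,cal=None):
    c=cal or optics.calibration(n); R=cv2.Rodrigues(c["rvec"])[0]
    p=cv2.undistortPoints(np.array([[uv]],float),c["camera_matrix"],None)[0,0]
    return -R.T@c["tvec"], R.T@np.array([p[0],p[1],1])
def at(n,uv,z,cal=None):
    o,d=ray(n,uv,cal); return o+d*(z-o[2])/d[2]
def proj(n,P,cal=None):
    c=cal or optics.calibration(n)
    return cv2.projectPoints(np.atleast_2d(np.array(P,float)),c["rvec"],c["tvec"],c["camera_matrix"],None)[0][:,0]
E
python3 - <<'E'
from h import *
s=cv2.imread("pics/side0.png"); c=cv2.imread("pics/scene0.png")
a=cv2.resize(s[295:385,325:435],None,fx=4.5,fy=4.5,interpolation=cv2.INTER_CUBIC)  # 495x405
b=cv2.resize(c[240:305,295:375],None,fx=3.7,fy=3.7,interpolation=cv2.INTER_CUBIC)
m=np.zeros((600,800,3),np.uint8); m[:405,:495]=a; m[:b.shape[0],500:500+b.shape[1]]=b
d=cv2.resize(s[175:255,255:350],None,fx=2.4,fy=2.4,interpolation=cv2.INTER_CUBIC); m[407:407+d.shape[0],:d.shape[1]]=d[:193]
cv2.imwrite("pics/crop1.png",m)
for n,uv,z in [("side",(391,317),0),("side",(411,338),0),("side",(320,234),0.01),("side",(302,205),.01),("side",(347,340),.05),("side",(369,366),.05),("scene",(335,273),.011),
 ("scene",(313,313),.01),("scene",(393,265),.01),("scene",(437,318),.01),("scene",(355,367),.01),("scene",(208,283),.06),("scene",(505,380),.2),("side",(302,375),.03),("side",(391,415),.03)]: print(n,uv,at(n,uv,z).round(3))
E
```

```text
side (391, 317) [ 0.544 -0.304  0.   ]
side (411, 338) [ 0.55  -0.392  0.   ]
side (320, 234) [0.535 0.076 0.01 ]
side (302, 205) [0.552 0.222 0.01 ]
side (347, 340) [ 0.374 -0.327  0.05 ]
side (369, 366) [ 0.38  -0.425  0.05 ]
scene (335, 273) [0.538 0.085 0.011]
scene (313, 313) [0.656 0.125 0.01 ]
scene (393, 265) [0.418 0.173 0.01 ]
scene (437, 318) [0.462 0.344 0.01 ]
scene (355, 367) [0.689 0.289 0.01 ]
scene (208, 283) [ 0.791 -0.088  0.06 ]
scene (505, 380) [0.585 0.557 0.2  ]
side (302, 375) [ 0.221 -0.344  0.03 ]
side (391, 415) [ 0.355 -0.561  0.03 ]
```

View pics/crop1.png

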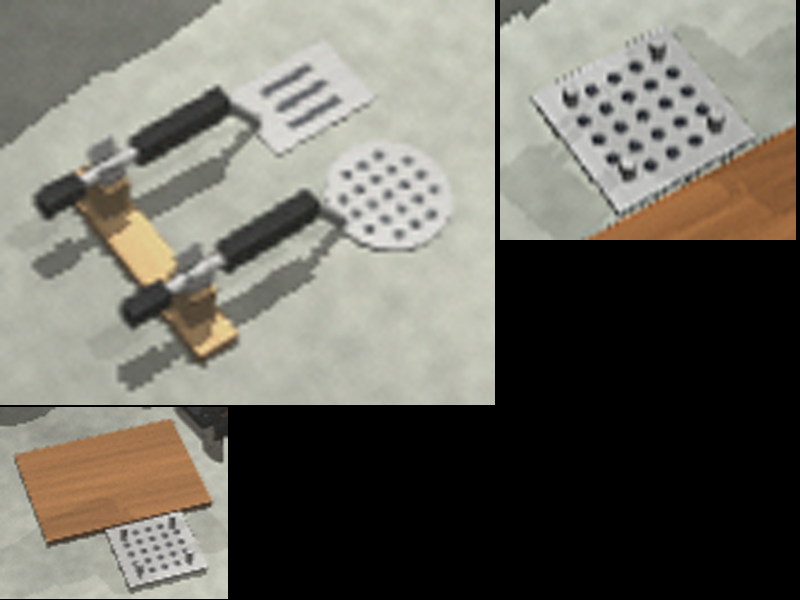

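The crop confirms it: the upper utensil (blade centre about side (392,317), oblong with three slots) is the turner. The round one below it is the skimmer, and both are on the wooden rail. The trivet lies legs up beside the board.

```bash
python3 - <<'E'
from h import *
def q(n,pts,z,off,sc):
    P=np.array([at(n,(p[0]/sc+off[0],p[1]/sc+off[1]),z) for p in pts]); return P
print("trivet scene",q("scene",[(30,97),(165,30),(255,133),(117,215)],.011,(295,240),3.7).round(4).tolist())
print("trivet side",q("side",[(107,120),(185,106),(207,163),(130,183)],.011,(255,175),2.4).round(4).tolist())
print("board side",q("side",[(14,47),(172,13),(212,95),(47,137)],.010,(255,175),2.4).round(4).tolist())
o=(325,295)
print("blade",q("side",[(320,42),(378,97),(283,157),(230,90)],.002,o,4.5).round(4).tolist())
print("bar ends",q("side",[(222,100),(140,150)],.05,o,4.5).round(4).tolist(),"knob,waist",q("side",[(45,203),(108,168)],.05,o,4.5).round(4).tolist())
print("skim head",q("side",[(388,195)],.002,o,4.5).round(4), "skim bar",q("side",[(312,205),(225,255)],.05,o,4.5).round(4).tolist())
cv2.imwrite("pics/w0.png",optics.get_image("wrist"))
print(proj("wrist",[[.535,.08,.011],[.535,.15,.01],[.535,.02,.01]]))
E
```

```text
trivet scene [[0.5791, 0.0139, 0.011], [0.4743, 0.041, 0.011], [0.4946, 0.1425, 0.011], [0.6049, 0.1205, 0.011]]
trivet side [[0.4981, 0.1448, 0.011], [0.6033, 0.1104, 0.011], [0.572, 0.006, 0.011], [0.4665, 0.0304, 0.011]]
board side [[0.4573, 0.3409, 0.01], [0.6886, 0.281, 0.01], [0.6471, 0.1091, 0.01], [0.4133, 0.1616, 0.01]]
blade [[0.5828, -0.2769, 0.002], [0.5888, -0.3319, 0.002], [0.5096, -0.3366, 0.002], [0.5106, -0.2767, 0.002]]
bar ends [[0.4805, -0.3055, 0.05], [0.4163, -0.309, 0.05]] knob,waist [[0.3461, -0.31, 0.05], [0.3924, -0.3094, 0.05]]
skim head [[ 0.5492 -0.3945  0.002 ]] skim bar [[0.483, -0.3971, 0.05], [0.4181, -0.3977, 0.05]]
[[220.38495274 116.13302297]
 [214.75276403  30.12909856]
 [225.20221379 182.48183036]]
```

Call:
arm_command --deltas '[0,0,-0.1,0,-0.03,0,60,0,0,-0.19,-0.02,-0.08,0,60,0,0,-0.28,-0.06,-0.13,0,60,0,0,-0.37,-0.09,-0.18,0,60,0,0,-0.46,-0.12,-0.22,0,60,0,0,-0.55,-0.15,-0.26,0,60,0,0,-0.64,-0.18,-0.29,0,60,0,0,-0.73,-0.2,-0.31,0,60,0,0,-0.82,-0.205,-0.32,0,60,0,0,-0.9,-0.205,-0.32,0,60,0,0,-0.93,-0.205,-0.32,0,60,0,0,-0.93,-0.205,-0.32,0,60,0,0,-0.93,-0.205,-0.32,0,60]'

```text
clock: 1.45
position: [0.42, -0.3199, 0.2456]
ee_rot: [-3.137, -0.176, 0.0]
force: [0.2, 0.5, 0.4]
width: 0.652
gripper_force: 0.0
```

```bash
python3 - <<'E'
from h import *
c=optics.calibration("wrist"); print(c)
cv2.imwrite("pics/w1.png",optics.get_image("wrist"))
s=sensors.observe(); print(s['clock'],s['position'],s['ee_rot'],s['joints'])
E
```

```text
{'camera_matrix': array([[396.44002946,   0.        , 319.67542231],
       [  0.        , 396.44002946, 238.01682668],
       [  0.        ,   0.        ,   1.        ]]), 'rvec': array([-2.16953254,  1.93833691,  0.28692991]), 'tvec': array([-0.36493251,  0.32880195,  0.50132438])}
1.5 [ 0.42004403 -0.31981938  0.24562076] [-3.13655625e+00 -1.75564130e-01  3.67230342e-04] [ 0.20356221  0.28449809  0.44215975  1.8358709  -0.13870323  1.05175297
 -0.75973441]
```

View pics/w1.png

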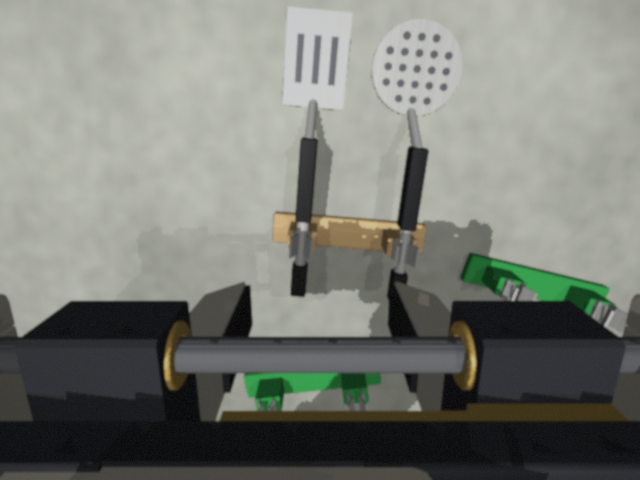

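The wrist view shows the turner's blade with corners (288,7), (351,11), (345,109), (284,104). Its bar runs from (308,139) to (303,222), the waist and clip are at (301,240), and the knob is at (299,293). The skimmer is to its right.

```bash
python3 - <<'E'
from h import *
w=lambda u,z: at("wrist",u,z)
B=np.array([w(u,.002) for u in [(288,7),(351,11),(345,109),(284,104)]]); print(B.round(4))
f=(B[0]+B[1])/2; b=(B[2]+B[3])/2; print("front",f.round(4),"back",b.round(4))
for u in [(308.5,140),(303.5,221),(301,241),(299,294)]: print(u,w(u,.058).round(4))
k=w((299,294),.057); print("yaw",np.arctan2(f[1]-k[1],f[0]-k[0]),"blade yaw",np.arctan2(*(f-b)[[1,0]]))
print("skim bar",w((421,149),.058),w((408,229),.058))
print([x for x in dir(arm) if x[0]!='_'])
# trivet/board in w0 not viewed; project
E
```

```text
[[ 0.5855 -0.2739  0.002 ]
 [ 0.5885 -0.328   0.002 ]
 [ 0.5085 -0.3333  0.002 ]
 [ 0.5066 -0.2773  0.002 ]]
front [ 0.587  -0.3009  0.002 ] back [ 0.5075 -0.3053  0.002 ]
(308.5, 140) [ 0.4802 -0.3041  0.058 ]
(303.5, 221) [ 0.4132 -0.3068  0.058 ]
(301, 241) [ 0.3953 -0.3065  0.058 ]
(299, 294) [ 0.3454 -0.3096  0.058 ]
yaw 0.03581592387045063 blade yaw 0.05474521186858046
skim bar [ 0.48339003 -0.39492742  0.058     ] [ 0.41621988 -0.39629581  0.058     ]
['PlanningError', 'nose_length', 'sign_off']
```

Call:
arm_command --deltas '[0,0,-0.02,0.007,0.007,-0.02,50,0,0,-0.043,0.014,0.013,-0.05,50,0,0,-0.043,0.014,0.013,-0.09,50,0,0,-0.043,0.014,0.013,-0.13,50,0,0,-0.043,0.014,0.013,-0.16,50,0,0,-0.043,0.014,0.013,-0.18,50,0,0,-0.043,0.014,0.013,-0.195,50,0,0,-0.043,0.014,0.013,-0.195,50,0,0,-0.043,0.014,0.013,-0.195,50]' --force 60

```text
clock: 2.4
position: [0.4341, -0.3071, 0.0509]
ee_rot: [-3.141, -0.068, 0.0]
force: [0.1, -0.7, 1.0]
width: 0.544
gripper_force: 0.0
```

Call:
arm_command --deltas '[0,0,0,0,0,0,20,0,0,0,0,0,0,10,0,0,0,0,0,0,0,0,0,0,0,0,0,0,0,0,0,0,0,0,0,0,0,0,0,0,0,0,0,0,0,0,0,0,0]' --force 60

```text
clock: 3.1
position: [0.4341, -0.3068, 0.0509]
ee_rot: [-3.141, -0.066, -0.0]
force: [-0.2, 2.4, 5.8]
width: 0.144
gripper_force: 60.0
```

Call:
arm_command --deltas '[0,0,0,0,0,0.003,0,0,0,0,0,0,0.006,0,0,0,0,0,0,0.009,0,0,0,0,0,0,0.012,0,0,0,0,0,0,0.016,0,0,0,0,0,0,0.022,0,0,0,0,0,0,0.03,0,0,0,0,0,0,0.05,0,0,0,0,0,0,0.08,0,0,0,0,0,0,0.12,0,0,0,0,0,0,0.15,0,0,0,0,0,0,0.15,0,0,0,0,0,0,0.15,0]'

```text
clock: 4.4
position: [0.4344, -0.3075, 0.2018]
ee_rot: [3.14, 0.066, 0.004]
force: [-0.3, 1.7, -2.0]
width: 0.146
gripper_force: 60.0
```

```bash
python3 - <<'E'
from h import *
print(sensors.observe()['position'])
a=optics.get_image("side"); b=optics.get_image("wrist")
uv=proj("side",[[.46,-.31,.16]])[0].astype(int); print(uv)
u0,v0=max(0,uv[0]-75),max(0,uv[1]-70); print(u0,v0)
m=np.zeros((600,800,3),np.uint8)
m[:300,:400]=cv2.resize(b,(400,300),interpolation=cv2.INTER_AREA)
m[300:,:400]=cv2.resize(a[v0:v0+112,u0:u0+150],(400,300),interpolation=cv2.INTER_CUBIC)
w0=cv2.imread("pics/w0.png"); m[:600,400:]=0
m[:300,400:]=cv2.resize(w0[0:240,60:380],(400,300),interpolation=cv2.INTER_CUBIC)
m[300:,400:]=cv2.resize(a[170:260,250:370],(400,300),interpolation=cv2.INTER_CUBIC)
cv2.imwrite("pics/m2.png",m); cv2.imwrite("pics/w2.png",b); cv2.imwrite("pics/s2.png",a)
E
```

```text
[ 0.43436976 -0.30753458  0.20179578]
[371 298]
296 228
```

View pics/m2.png

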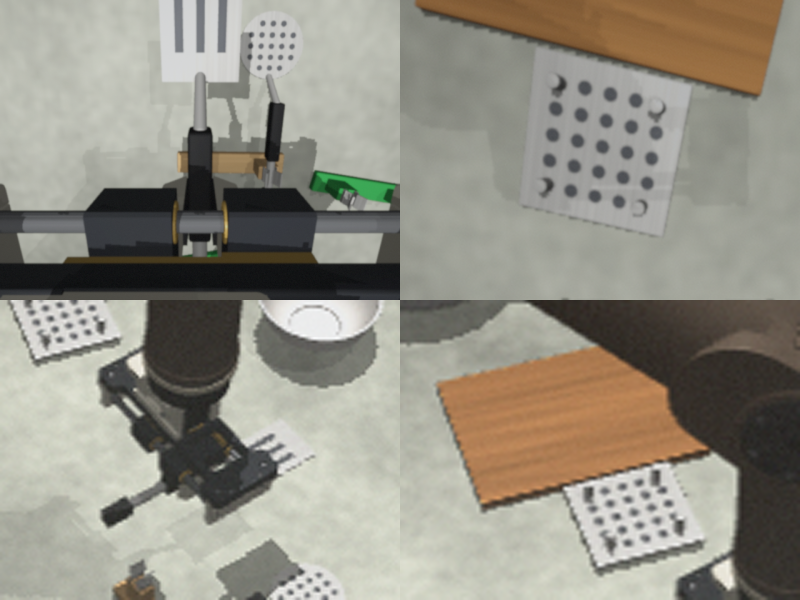

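The turner is free of its clip. In the wrist view (upper left) the blade's rear corners are at about (258,128) and (381,130) full-res. The start wrist view (upper right) shows the trivet's corners clearly, with the +y side by the board.

```bash
cat >> h.py <<'E'
from scipy.spatial.transform import Rotation as Ro
def wristcal(pos,rot):  # calibration for another tool pose, via camera-in-tool
    c=dict(optics.calibration("wrist")); s=sensors.observe()
    Rt=Ro.from_rotvec(s['ee_rot']).as_matrix(); Rc=cv2.Rodrigues(c["rvec"])[0]
    M=Rc@Rt; tt=c["tvec"].ravel()+Rc@s['position']   # cam = M*tool + tt
    R0=Ro.from_rotvec(rot).as_matrix(); R=M@R0.T
    c["rvec"]=cv2.Rodrigues(R)[0].ravel(); c["tvec"]=tt-R@np.array(pos); return c
E
python3 - <<'E'
from h import *
c=wristcal([.62453,-.00007,.24495],[-2.22087348e+00,-2.22061562e+00,1.92e-03])
f=lambda p,z: at("wrist",(p[0]/1.25+60,p[1]/1.25),z,c)
T=np.array([f(p,.011) for p in [(137,45),(292,85),(263,237),(121,207)]]); print(T.round(4)); print("c",T.mean(0).round(4))
for i in range(4):
    d=T[(i+1)%4]-T[i]; print(np.linalg.norm(d).round(4), np.degrees(np.arctan2(d[1],d[0])).round(2))
b=[f(p,.01) for p in [(17,8),(360,92)]]; d=b[0]-b[1]; print("board",np.round(b,4),np.degrees(np.arctan2(d[1],d[0])))
L=[f((x-400,y),.029) for x,y in [(557,80),(658,103),(641,207),(546,185)]]; print("legs",np.round(L,4),np.mean(L,0))
# blade check: nominal turner in tool frame
s=sensors.observe(); p=s['position']; yaw=.045
o=np.array([.392,-.3097,0])+np.array([0,0,.151])
for lx,ly in [(115,28),(115,-28)]:
    P=o+Ro.from_euler('z',yaw).apply([lx/1e3,ly/1e3,.002]); print(proj("wrist",P))
for th in (-.05,.05):
  for lx,ly in [(115,28),(115,-28)]:
    v=np.array([lx-42,ly,2-50])/1e3; P=o+Ro.from_euler('z',yaw).apply(np.array([.042,0,.05])+Ro.from_euler('y',th).apply(v)); print(th,proj("wrist",P))
E
```

```text
[[0.4963 0.1453 0.011 ]
 [0.6015 0.1201 0.011 ]
 [0.5775 0.0134 0.011 ]
 [0.4724 0.0359 0.011 ]]
c [0.5369 0.0787 0.011 ]
0.1082 -13.47
0.1093 -102.68
0.1075 167.93
0.1119 77.68
board [[0.4178 0.1679 0.01  ]
 [0.649  0.1156 0.01  ]] 167.2582760871615
legs [[0.5134 0.1211 0.029 ]
 [0.5797 0.1069 0.029 ]
 [0.565  0.038  0.029 ]
 [0.4991 0.0532 0.029 ]] [0.53928704 0.07979256 0.029     ]
[[259.56909368 129.45442331]]
[[383.24490367 129.1649013 ]]
-0.05 [[258.10490251 124.27958763]]
-0.05 [[384.75693435 123.9808377 ]]
0.05 [[260.94698102 134.80867183]]
0.05 [[381.82397515 134.52793401]]
```

Call:
arm_command --deltas '[0,0,0.09,0,0.01,0,0,0,0,0.18,0.01,0.03,0,0,0,0,0.27,0.02,0.05,0,0,0,0,0.36,0.025,0.07,0,0,0,0,0.45,0.03,0.09,0,0,0,0,0.54,0.035,0.11,0,0,0,0,0.63,0.04,0.13,0,0,0,0,0.72,0.045,0.15,0,0,0,0,0.8,0.05,0.159,0,0,0,0,0.831,0.053,0.159,-0.03,0,0,0,0.831,0.053,0.159,-0.07,0,0,0,0.831,0.053,0.159,-0.11,0,0,0,0.831,0.053,0.159,-0.135,0,0,0,0.831,0.053,0.159,-0.14,0,0,0,0.831,0.053,0.159,-0.14,0,0,0,0.831,0.053,0.159,-0.14,0]'

```text
clock: 6.1
position: [0.4876, -0.1483, 0.0616]
ee_rot: [2.454, 1.96, 0.001]
force: [-0.1, 0.0, -0.4]
width: 0.15
gripper_force: 60.0
```

```bash
python3 - <<'E'
from h import *
s=sensors.observe(); print(s['clock'],s['position'],s['ee_rot'],s['joints'])
c=optics.calibration("wrist"); np.save("c3.npy",c,allow_pickle=True)
b=optics.get_image("wrist"); a=optics.get_image("scene"); cv2.imwrite("pics/w3.png",b)
uv=proj("scene",[[.52,.03,.01]])[0].astype(int); print(uv)
m=np.zeros((600,800,3),np.uint8); m[:300,:533]=cv2.resize(b[0:270,80:560],(533,300),interpolation=cv2.INTER_CUBIC)
x,y=uv[0]-70,uv[1]-42; print(x,y); m[300:,:500]=cv2.resize(a[y:y+84,x:x+140],(500,300),interpolation=cv2.INTER_CUBIC)
cv2.imwrite("pics/m3.png",m)
E
```

```text
6.1 [ 0.48762164 -0.14826278  0.06155196] [2.45447007e+00 1.95956649e+00 1.04563636e-03] [ 0.12952451  0.48979682  0.08097972  2.04938663 -0.06703103  0.6037484
  0.03287635]
[324 256]
254 214
```

View pics/m3.png

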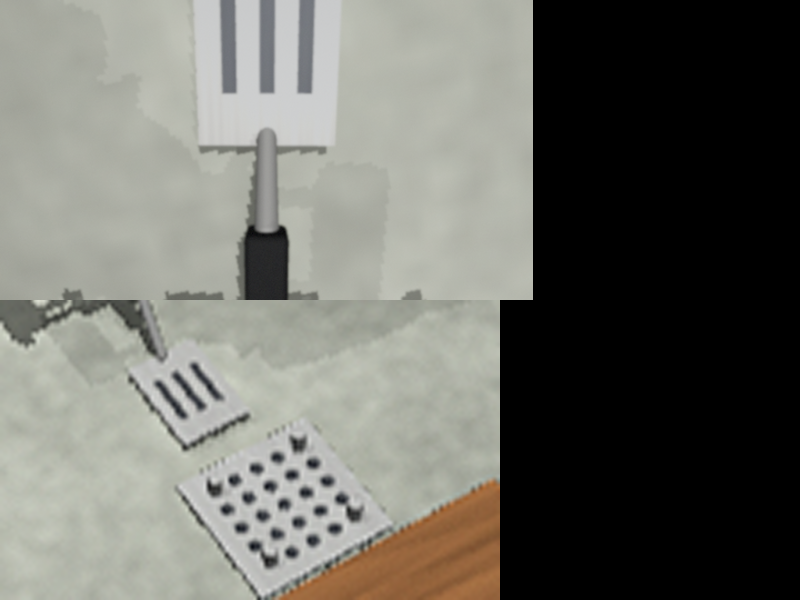

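The scene crop (lower) shows the blade square to the trivet. Its front corners are at crop (185,447) and (248,415), and the trivet's near corners at (180,488) and (305,422).

```bash
python3 - <<'E'
from h import *
f=lambda x,y,z: at("scene",(254+x/3.571,214+(y-300)/3.571),z)
l,r=f(185,447,.011),f(248,415,.011); e1,e2=f(180,488,.011),f(305,422,.011)
u=np.array([.2198,.9755,0]); v=np.array([.9755,-.2198,0])
for P in (l,r,(l+r)/2,e1,e2,(e1+e2)/2): print(P.round(4),"along",(P@u).round(4),"lat",(P@v).round(4))
print("yaw blade",np.degrees(np.arctan2(*(l-r)[[1,0]])),"edge",np.degrees(np.arctan2(*(e1-e2)[[1,0]])))
E
```

```text
[ 0.5504 -0.0054  0.011 ] along 0.1157 lat 0.5381
[0.4988 0.0071 0.011 ] along 0.1166 lat 0.4851
[0.5246 0.0009 0.011 ] along 0.1162 lat 0.5116
[0.5777 0.0171 0.011 ] along 0.1437 lat 0.5598
[0.4748 0.0408 0.011 ] along 0.1442 lat 0.4541
[0.5262 0.029  0.011 ] along 0.1439 lat 0.507
yaw blade -13.604096247900108 edge -12.954536406937777
```

Call:
arm_command --deltas '[0,0,0,-0.002,0,-0.005,0,0,0,0,-0.002,0,-0.0085,0,0,0,0,-0.002,0,-0.0085,0,0,0,0,0,0.01,-0.0085,0,0,0,0,0.002,0.02,-0.0085,0,0,0,0,0.005,0.03,-0.0085,0,0,0,0,0.007,0.04,-0.0085,0,0,0,0,0.009,0.05,-0.0085,0,0,0,0,0.012,0.0615,-0.0085,0,0,0,0,0.012,0.0615,-0.0085,0,0,0,0,0.012,0.0615,-0.0085,0]'

```text
clock: 7.3
position: [0.4991, -0.0863, 0.0522]
ee_rot: [2.454, 1.961, -0.0]
force: [-1.0, -0.1, -1.0]
width: 0.143
gripper_force: 60.0
```

```bash
python3 - <<'E'
from h import *
s=sensors.observe(); print(s['clock'],s['position'],s['force'],s['ft_torque'])
a=optics.get_image("scene"); b=optics.get_image("side"); cv2.imwrite("pics/sc4.png",a)
m=np.zeros((600,800,3),np.uint8); x,y=254,214
m[:300,:500]=cv2.resize(a[y:y+84,x:x+140],(500,300),interpolation=cv2.INTER_CUBIC)
m[300:,:500]=cv2.resize(b[185:269,255:395],(500,300),interpolation=cv2.INTER_CUBIC)
cv2.imwrite("pics/m4.png",m)
E
```

```text
7.3 [ 0.49909883 -0.08628069  0.05222053] [-0.9870337  -0.06181871 -0.9917894 ] [-0.09288791  0.04568019 -0.03956085]
```

View pics/m4.png

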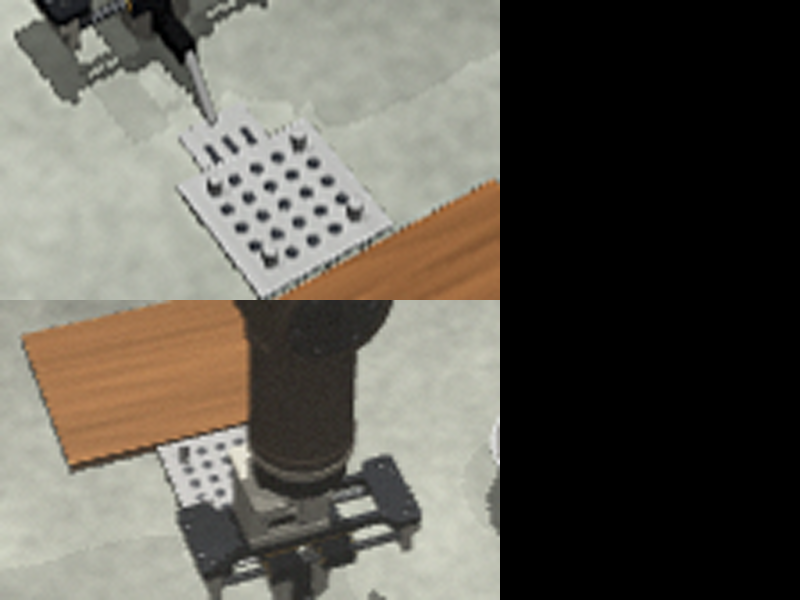

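Call:
arm_command --deltas '[0,0,0,0,0,0.004,0,0,0,0,0,0.001,0.009,0,0,0,0,0,0.002,0.014,0,0,0,0,0.001,0.003,0.018,0,0,0,0,0.001,0.004,0.022,0,0,0,0,0.0015,0.006,0.027,0,0,0,0,0.002,0.009,0.032,0,0,0,0,0.003,0.013,0.038,0,0,0,0,0.004,0.017,0.043,0,0,0,0,0.005,0.021,0.048,0,0,0,0,0.006,0.025,0.052,0,0,0,0,0.007,0.03,0.056,0,0,0,0,0.008,0.035,0.06,0,0,0,0,0.009,0.039,0.0625,0,0,0,0,0.009,0.039,0.0625,0]'

```text
clock: 8.9
position: [0.5085, -0.0466, 0.1151]
ee_rot: [2.454, 1.961, 0.001]
force: [0.5, -0.9, -2.3]
width: 0.153
gripper_force: 60.0
```

```bash
python3 - <<'E'
from h import *
s=sensors.observe(); print(s['clock'],s['position'],s['force'],s['ft_torque'])
a=optics.get_image("scene"); b=optics.get_image("side")
m=np.zeros((600,800,3),np.uint8); x,y=254,214
m[:300,:500]=cv2.resize(a[y:y+84,x:x+140],(500,300),interpolation=cv2.INTER_CUBIC)
m[300:,:500]=cv2.resize(b[165:249,255:395],(500,300),interpolation=cv2.INTER_CUBIC)
cv2.imwrite("pics/m5.png",m)
E
```

```text
8.9 [ 0.50849294 -0.04663987  0.11514616] [ 0.51125662 -0.85607425 -2.29779419] [-0.34594675  0.12508837  0.01184556]
```

View pics/m5.png

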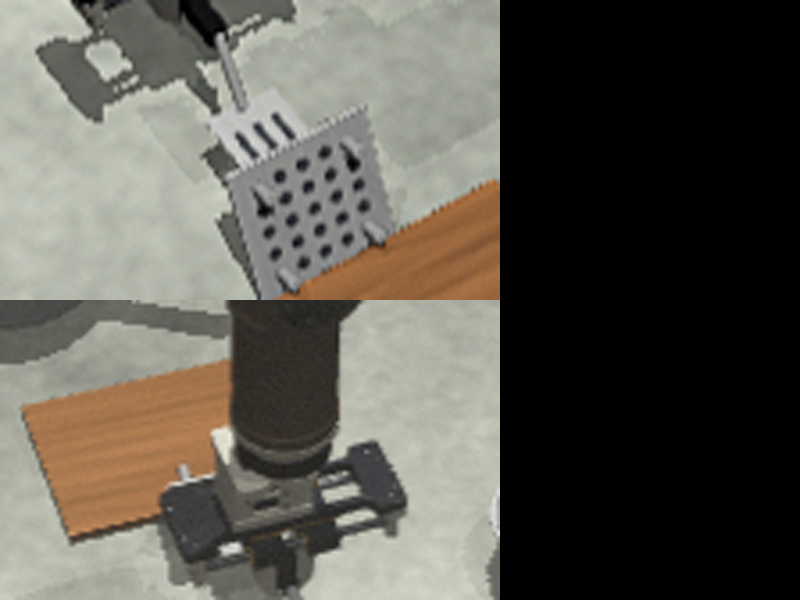

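Call:
arm_command --deltas '[0,0,0,0.001,0.004,0.002,0,0,0,0,0.002,0.009,0.004,0,0,0,0,0.003,0.014,0.006,0,0,0,0,0.004,0.018,0.0075,0,0,0,0,0.005,0.022,0.0085,0,0,0,0,0.006,0.026,0.0095,0,0,0,0,0.007,0.03,0.01,0,0,0,0,0.0075,0.034,0.0105,0,0,0,0,0.008,0.037,0.0105,0,0,0,0,0.009,0.04,0.0105,0,0,0,0,0.0095,0.043,0.0105,0,0,0,0,0.01,0.046,0.01,0,0,0,0,0.011,0.049,0.01,0,0,0,0,0.0115,0.052,0.0095,0,0,0,0,0.012,0.055,0.0095,0,0,0,0,0.0125,0.058,0.009,0,0,0,0,0.013,0.061,0.009,0,0,0,0,0.014,0.064,0.0085,0,0,0,0,0.0145,0.067,0.0085,0,0,0,0,0.015,0.07,0.0085,0]'

```text
clock: 11.0
position: [0.5231, 0.0227, 0.1232]
ee_rot: [-2.455, -1.96, 0.0]
force: [0.1, -0.5, -0.5]
width: 0.146
gripper_force: 60.0
```

```bash
python3 - <<'E'
from h import *
s=sensors.observe(); print(s['clock'],s['position'],s['ee_rot'],s['force'],s['ft_torque'])
a=optics.get_image("scene"); b=optics.get_image("side")
m=np.zeros((600,800,3),np.uint8); x,y=264,224
m[:300,:500]=cv2.resize(a[y:y+84,x:x+140],(500,300),interpolation=cv2.INTER_CUBIC)
m[300:,:500]=cv2.resize(b[145:229,255:395],(500,300),interpolation=cv2.INTER_CUBIC)
cv2.imwrite("pics/m6.png",m)
E
```

```text
11.0 [0.52305075 0.02274274 0.12321856] [-2.45494366e+00 -1.96029456e+00  1.00869996e-05] [ 0.12618981 -0.52056653 -0.46366846] [-0.08406064  0.01042421 -0.00616911]
```

View pics/m6.png

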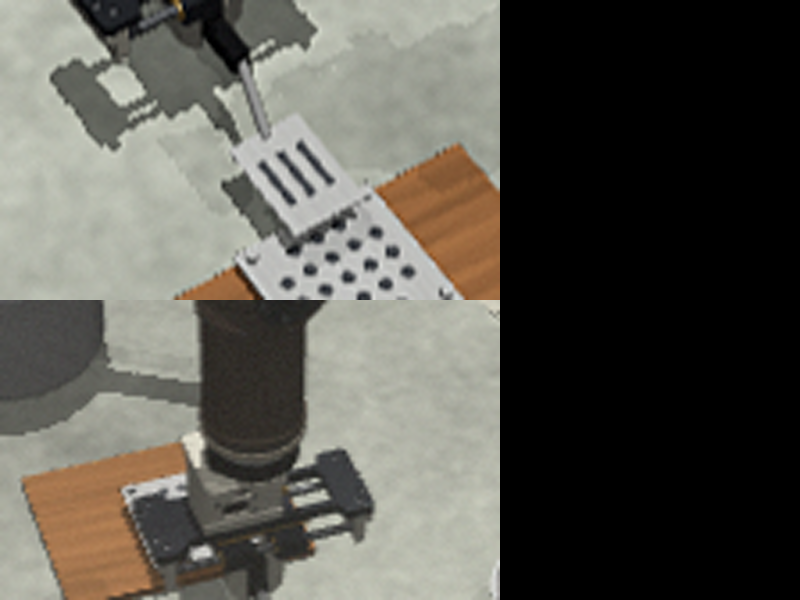

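The trivet now lies on the board with its small bumps up. I'll take the turner back to above its clip.

Call:
arm_command --deltas '[0,0,0,0,0,0.02,0,0,0,0,-0.002,-0.01,0.05,0,0,0,0,-0.01,-0.05,0.075,0,0,0,-0.05,-0.02,-0.09,0.079,0,0,0,-0.14,-0.03,-0.13,0.079,0,0,0,-0.23,-0.04,-0.17,0.079,0,0,0,-0.32,-0.05,-0.2,0.079,0,0,0,-0.41,-0.06,-0.23,0.079,0,0,0,-0.5,-0.065,-0.26,0.079,0,0,0,-0.59,-0.07,-0.28,0.079,0,0,0,-0.68,-0.075,-0.3,0.079,0,0,0,-0.77,-0.08,-0.32,0.079,0,0,0,-0.82,-0.086,-0.328,0.079,0,0,0,-0.831,-0.0887,-0.3302,0.0786,0,0,0,-0.831,-0.0887,-0.3302,0.0786,0,0,0,-0.831,-0.0887,-0.3302,0.0786,0,0,0,-0.831,-0.0887,-0.3302,0.0786,0]'

```text
clock: 12.8
position: [0.4348, -0.3069, 0.2018]
ee_rot: [-3.14, -0.07, -0.0]
force: [-0.0, 0.6, -0.7]
width: 0.15
gripper_force: 60.0
```

```bash
python3 - <<'E'
from h import *
s=sensors.observe(); print(s['clock'],s['position'],s['ee_rot'],s['force'],s['ft_torque'])
b=optics.get_image("wrist"); w2=cv2.imread("pics/w2.png")
g=lambda i:cv2.cvtColor(i,cv2.COLOR_BGR2GRAY).astype(np.float32)
# blade/neck shift vs right after lifting; and rail shift
for n,(r0,r1,c0,c1) in dict(blade=(60,170,240,400),bar=(190,300,290,350),rail=(235,290,400,470),skim=(30,110,390,490)).items():
    T=g(w2)[r0:r1,c0:c1]; S=g(b)[r0-20:r1+20,c0-20:c1+20]
    r=cv2.matchTemplate(S,T,cv2.TM_CCOEFF_NORMED); _,v,_,p=cv2.minMaxLoc(r); print(n,v,p[0]-20,p[1]-20)
E
```

```text
12.8 [ 0.43479288 -0.30693053  0.20183634] [-3.14043093e+00 -7.04329757e-02 -3.53589669e-04] [-0.03203572  0.61920472 -0.74973213] [ 0.0645851   0.22331827 -0.05986852]
blade 0.9952123165130615 0 0
bar 0.9976903200149536 0 0
rail 0.9899948835372925 0 1
skim 0.9955542683601379 0 2
```

Call:
arm_command --deltas '[0,0,0,0,0,-0.03,0,0,0,0,0,0,-0.07,0,0,0,0,0,0,-0.1,0,0,0,0,0,0,-0.115,0,0,0,0,0,0,-0.122,0,0,0,0,0,0,-0.126,0,0,0,0,0,0,-0.13,0,0,0,0,0,0,-0.134,0,0,0,0,0,0,-0.138,0,0,0,0,0,0,-0.142,0,0,0,0,0,0,-0.146,0,0,0,0,0,0,-0.149,0,0,0,0,0,0,-0.151,0,0,0,0,0,0,-0.151,0,0,0,0,0,0,-0.151,0]'

```text
clock: 14.35
position: [0.4341, -0.3073, 0.0509]
ee_rot: [-3.14, -0.067, 0.0]
force: [-1.5, 5.1, 4.6]
width: 0.148
gripper_force: 60.0
```

```bash
python3 - <<'E'
from h import *
s=sensors.observe(); print(s['clock'],s['position'],s['ee_rot'],s['force'],s['ft_torque'])
cv2.imwrite("pics/w7.png",optics.get_image("wrist"))
E
```

```text
14.35 [ 0.43411472 -0.30725879  0.05091537] [-3.14002948e+00 -6.66726815e-02  4.85020039e-04] [-1.51242699  5.11809254  4.64820698] [ 1.14892679  0.36291233 -0.05885958]
```

Call:
arm_command --deltas '[0,0,0,0,0,0,20,0,0,0,0,0,0,30,0,0,0,0,0,0,45,0,0,0,0,0,0,50,0,0,0,0,0,0,50,0,0,0,0,0,0.01,50,0,0,0,0,0,0.03,50,0,0,0,0,0,0.07,50,0,0,0,0,0,0.11,50,0,0,0,0,0,0.15,50,0,0,0,0,0,0.18,60,0,0,0.043,-0.014,-0.013,0.195,60,0,0,0.043,-0.014,-0.013,0.195,60,0,0,0.043,-0.014,-0.013,0.195,60,0,0,0.043,-0.014,-0.013,0.195,60]'

```text
clock: 15.9
position: [0.4203, -0.3198, 0.245]
ee_rot: [-3.136, -0.171, 0.002]
force: [-0.4, 1.5, 0.2]
width: 0.655
gripper_force: 0.0
```

```bash
python3 - <<'E'
from h import *
s=sensors.observe(); print(s['clock'],s['position'],s['ee_rot'],s['width'],s['force'])
b=optics.get_image("wrist"); a=optics.get_image("scene"); sd=optics.get_image("side"); w1=cv2.imread("pics/w1.png")
g=lambda i:cv2.cvtColor(i,cv2.COLOR_BGR2GRAY).astype(np.float32)
for n,(r0,r1,c0,c1) in dict(blade=(20,115,275,360),bar=(135,215,290,325),knob=(262,298,285,315),rail=(205,255,320,400),skim=(20,115,368,468),skbar=(140,230,395,435)).items():
    T=g(w1)[r0:r1,c0:c1]; S=g(b)[r0-12:r1+12,c0-12:c1+12]
    r=cv2.matchTemplate(S,T,cv2.TM_CCOEFF_NORMED); _,v,_,p=cv2.minMaxLoc(r); print(n,round(v,3),p[0]-12,p[1]-12)
m=np.zeros((600,800,3),np.uint8); x,y=290,230
m[:300,:400]=cv2.resize(a[y:y+105,x:x+140],(400,300),interpolation=cv2.INTER_CUBIC)
m[:300,400:]=cv2.resize(sd[165:255,250:370],(400,300),interpolation=cv2.INTER_CUBIC)
m[300:,:400]=cv2.resize(b[0:300,160:560],(400,300)); m[300:,400:]=cv2.resize(w1[0:300,160:560],(400,300))
cv2.imwrite("pics/m8.png",m)
E
```

```text
15.9 [ 0.42029181 -0.31979502  0.24497189] [-3.13578530e+00 -1.71497402e-01  1.76515094e-03] 0.6547525122295824 [-0.35262885  1.46033033  0.24672062]
blade 0.993 1 0
bar 0.99 1 1
knob 0.991 2 0
rail 0.979 0 0
skim 0.992 0 0
skbar 0.995 0 0
```

View pics/m8.png

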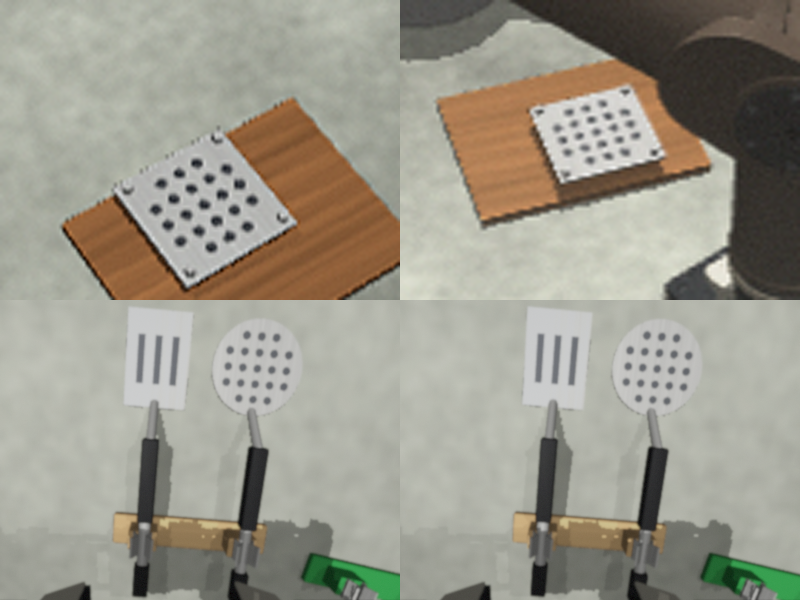

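The trivet stands upright on the board, with all four bumps up and all four corners over the wood. The turner lies in its clip as before, about 1–2 px off. I'll back away and check its seating height against the first side picture.

Call:
arm_command --deltas '[0,0,0.08,0,0,0.03,60,0,0,0.17,0.02,0.03,0.05,60,0,0,0.26,0.06,0.08,0.05,60,0,0,0.35,0.09,0.13,0.05,60,0,0,0.44,0.12,0.17,0.05,60,0,0,0.53,0.15,0.21,0.05,60,0,0,0.62,0.18,0.25,0.03,60,0,0,0.71,0.2,0.28,0.01,60,0,0,0.8,0.205,0.3,0,60,0,0,0.89,0.205,0.32,0,60,0,0,0.93,0.205,0.32,0,60,0,0,0.93,0.205,0.32,0,60,0,0,0.93,0.205,0.32,0,60]'

```text
clock: 17.35
position: [0.6252, -0.0012, 0.2454]
ee_rot: [-2.225, -2.218, 0.001]
force: [-0.4, 0.2, -0.4]
width: 0.651
gripper_force: 0.0
```

```bash
python3 - <<'E'
from h import *
b=optics.get_image("side"); s0=cv2.imread("pics/side0.png")
U=lambda i,r0,r1,c0,c1:cv2.resize(cv2.cvtColor(i[r0:r1,c0:c1],cv2.COLOR_BGR2GRAY),None,fx=8,fy=8,interpolation=cv2.INTER_CUBIC)
def pt(x,y): return 325+x/4.5,295+y/4.5
for n,(x,y),h in [("knob",(62,190),7),("bar",(180,125),9),("waist",(108,165),7),("blade",(303,97),12),("skknob",(148,303),7),("skbar",(268,230),9),("skhead",(388,195),12)]:
    u,v=map(int,pt(x,y)); T=U(s0,v-h,v+h,u-h,u+h); S=U(b,v-h-5,v+h+5,u-h-5,u+h+5)
    _,val,_,p=cv2.minMaxLoc(cv2.matchTemplate(S,T,cv2.TM_CCOEFF_NORMED)); print(n,round(val,3),p[0]/8-5,p[1]/8-5)
# px shift for knob +8mm z, and -1.3mm y
P=np.array([.3454,-.3096,.05]); print(proj("side",[P,P+[0,0,.008],P-[0,.0013,0]]))
for n,uv in [("side",[(250+x*.3,165+y*.3) for x,y in [(531,108),(632,88),(663,158),(563,182)]])]:
    uv=[(u-400*.3,v) for u,v in uv]; print(np.round([at(n,p,.032) for p in uv],4))
for x,y in [(114,188),(219,130),(297,224),(187,289)]: print(at("scene",(290+x*.35,230+y*.35),.032).round(4))
print(sensors.observe()['position'],sensors.observe()['clock'])
E
```

```text
knob 0.985 0.25 0.25
bar 0.991 -0.75 0.875
waist 0.966 0.125 0.25
blade 0.954 0.25 0.25
skknob 0.998 0.0 0.0
skbar 0.999 0.0 0.0
skhead 0.994 0.0 0.0
[[334.70174331 340.11845313]
 [334.73207855 338.54169957]
 [334.9572193  340.46506921]]
[[0.5238 0.2566 0.032 ]
 [0.6263 0.227  0.032 ]
 [0.6001 0.1253 0.032 ]
 [0.4991 0.1497 0.032 ]]
[0.6042 0.1304 0.032 ]
[0.5002 0.1548 0.032 ]
[0.5246 0.2615 0.032 ]
[0.6315 0.2368 0.032 ]
[ 0.62521167 -0.00147609  0.24556333] 17.4
```

The turner's knob and waist moved only about 0.3 px, and not upward, where 8 mm of rise would show as 1.6 px up. It is seated, and the skimmer hasn't moved at all.

```bash
python3 -c "
from cell import arm
print(arm.sign_off())"
```

```text
the job is handed in; nothing more can be done
None
```

The trivet stands on its four legs on the board, the turner is back in its clip beside the unmoved skimmer, and I handed the job in at about 17.4 s on the clock.

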